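Tip the lid off the nut box and rack it

ROBOT

A 6-joint arm with a two-finger parallel gripper is mounted at the origin on the work surface. World frame = base frame: x ahead of the robot, y to its left, z up, the work surface at z = 0. Lengths are in m, angles in degrees, forces in N, time in s.
With the tool pointing down it reaches from about 0.35 to 0.875 m from the base axis. Payload 4.2 kg.
Tool frame: the origin (TCP) lies on the centre line of the jaws, within the pads' length; the fingertips stand 11 mm ahead of it and the grasp point (between the pads) lies 8 mm behind it; z points along the fingers, y is the line along which they close (so a half turn about z gives the same grasp; the last joint's range is limited). The gripper opens to 87 mm and grips with 3 to 60 N. Pads are 19 mm wide; open, the fingers measure 117 mm over their backs; the gripper's body (75 mm by 190 mm) begins 51 mm behind the grasp point.
Start: joints at [82.311, 22.042, 0.453, 0, -68.411, -14.817], TCP at [0.239, 0.577, 0.234] pointing down, gripper open.
Joint ranges: [-179.83, 179.83], [-69.29, 118.12], [-61.27, 80.66], [-181.25, 117.63], [-171.15, -9.14], [-177.46, 177.46]. Speed limits (degrees/s): [159.86, 159.86, 180, 180, 180, 180].

INTERFACE

Orientations are given as a 3x3 rotation matrix whose columns are the frame's x, y, z axes.
In Python, from station import r gives the robot as it stands.
- The arm moves only by the tool servo_tool, never from a script. Its argument "commands" is a list that holds one entry, the list of rows, each a list of 7 numbers: the closure, from 0 (fully open) to 1 (shut), then the shift along the tool's x, y, z in mm, then the turn, a rotation vector about the tool's x, y, z in rad. In form: [[[claw, x, y, z, ax, ay, az], ...]]. A call has exactly 5 rows; each row is the pose to reach, as a shift and turn from the pose commanded when the call began, along the tool's axes at that moment; what a row does not reach only later rows make up. A row lasts 1/10 s, in which the tool goes at most 50 mm and 8.59 degrees, less where a joint would pass 70% of its speed; a pose out of reach is approached as far as the arm can. A call with a gripper value outside its range is refused whole. The fingers move at their own pace and stop on an object; the grip force is fixed at half the most. Time passes only in rows, so rows that repeat a pose let the fingers close, or fill a call up. It gives the time, the measured TCP pose, the force, the opening and the grip force at its end, in the units of the state.
- r.sense(): the state, without advancing time (a new reading comes with each control period).
- r.capture(name): name is "side" or "top"; returns a dict with "pixels" (480x640x3 uint8, red, green, blue), "camera_matrix" (3x3 intrinsics, pixels), "R" (3x3) and "t" (3): a world point X has camera coordinates R X + t. Camera axes: x right, y down, z forward; pixel columns grow to the right and rows downward; lengths in m; the calibration is good to about 2 mm. A picture is of the moment at which its call begins. There is no depth.
- r.finish_job(): hands the job in; it is judged then, once.
The state is a dict: "time_s": time; "joints": joint angles; "joint_velocities": joint speeds; "effort": joint torques, N m; "tcp_pos": TCP position; "ee_rot": TCP orientation; "wrist_force": force on the tool from outside, world axes, zero at the start; "moment": the same for the moment, N m; "gripper_width": opening from 0.0 (shut) to 1.0 (fully open); "gripper_force": force on a finger pad.
Only numpy, scipy, OpenCV 4.12 (cv2) and the standard library are available. Lean on these libraries where they do the work, as an engineer would, in place of code of your own. Each camera call takes 0.05 s, during which the arm holds its last target. There are 200 camera calls.

TASK

Open the dark steel nut box: hook the red lid from below by its overhanging front lip, tip it up until it leans by itself against the yellow back rest, and let go of it. Then take it by its raised edge, lift it off the box and set it down gently, standing upright on edge in the free slot of the green steel lid rack, about in the middle of the slot's length. Never force or drop the lid, and leave the other things on the table where they are.

Things in the scene. Friction and masses are not known exactly. Their poses are not given: they have to be found in the camera images.
- box: dark steel nut box fixed to the table, 110 mm deep (x -55 to 55), 128 mm wide (y). Origin: centre of its underside, z up, front faces -x. The lid lies flat on seats 80 mm above the origin (wall rims and a rear ledge from x = 25 to 55), between side cheeks at y = -60 and 60 that rise 6 mm above the seat. Outer face of the front wall: x = -55.
- rest_foot (a point): middle of the foot of the yellow back rest's front face, on the box's rear ledge (x = 50 mm, z = 80 mm in the box's frame). The rest is a plate 100 mm wide, 75 mm long, 5 mm thick that leans back, to the box's +x, by 12 degrees from the vertical
- lid: loose red flat lid, 122 (x) x 116 (y) x 8 mm thick, about 0.3 kg. Origin: centre of its underside; z out of its top, -x towards its front lip (white stripe). Closed, its axes are parallel to the box's, the lip overhangs the front wall by about 25 mm and the rear edge is some 8 mm from the back rest. Tipped open, it stands on its rear edge on the rear ledge, lip uppermost.
- lid_lip (a point): middle of the lower edge of the lid's front lip (61 mm from the lid's origin along its -x)
- rack: green steel lid rack fixed to the table. Origin on its underside below the middle of the free slot; x across the slots, y along them. Base plate 150 x 150 x 8 mm (x = -39 to 111); upright walls 140 mm long (y), 5 mm thick, tops 56 mm above the table. The second slot, 84 mm to +x, holds a blue cover reaching 68 mm above the table.
- rack_slot (a point): middle of the floor of the free slot (8 mm above the table). The slot is 24 mm wide (x), 48 mm deep, open at both ends (y)
- wrench: loose combination wrench lying flat on the table, a bystander; origin on its underside
- hammer: loose hammer lying on the table, a bystander; origin on its underside
- brush: loose brush lying on the table, a bystander; origin on its underside
- tube: loose copper tube offcut standing on end, 42 mm across, 45 mm tall, a bystander; origin on its underside
- can: loose green spray can standing upright, 60 mm across, 150 mm tall, a bystander; origin on its underside
- clamp: loose blue C-clamp lying flat, about 150 x 85 mm, 18 mm tall, a bystander; origin on its underside
- square: loose yellow welding square lying flat, about 80 x 85 mm, 20 mm tall, a bystander; origin on its underside
Things that resemble listed ones, but are neither listed nor needed, are in the scene too. Of the things that look like the lid, the largest one is meant.

How it is judged:
By the outcome, as a careful person would: the job done as asked, in the order asked, and still so for the second after the job is handed in, with the robot touching nothing.
It also fails if it takes over 72 s, if anything falls off the work surface, if the arm or the gripper's body presses on something with over 40 N, if the wrist force passes 120 N, or if a joint passes its speed limit or range.

## Working session

There is one attempt and no reset: what is moved stays moved. The work goes in short steps, Python scripts to look and compute and a tool call to move; the robot and the scene stay as the last step left them, time stands still between calls to the robot, and variables do not carry over. Pictures are saved under pics/ and viewed, at most 10 in all, crops included, and the job is handed in when it is done.

Besides the shell and the picture viewer there is one more tool, called as name(argument=value, ...), one argument or row to a line, values as JSON. servo_tool: Moves the arm, as the interface text tells. Its arguments: {"type":"object","properties":{"commands":{"type":"array","items":{"type":"array","items":{"type":"array","items":{"type":"number"}}}}},"required":["commands"]}

```bash
mkdir -p pics
python3 - <<'E'
from station import r
import cv2,numpy as np,pickle
d={}
for n in("top","side"):
    c=r.capture(n); d[n]=c
    cv2.imwrite(f"pics/{n}0.png",cv2.cvtColor(c["pixels"],cv2.COLOR_RGB2BGR))
    R=np.array(c["R"]);print(n,(-R.T@c["t"]).round(3),R.round(3).tolist(),np.array(c["camera_matrix"]).tolist())
pickle.dump(d,open("c0.pkl","wb"))
s=r.sense();print(s)
E
```

```text
top [0.248 0.002 1.676] [[-0.005, -1.0, 0.005], [-0.981, 0.004, -0.195], [0.195, -0.006, -0.981]] [[547.9208463780345, 0.0, 321.94817776241615], [0.0, 547.9208463780345, 242.86178736308244], [0.0, 0.0, 1.0]]
side [ 0.353 -0.818  0.809] [[0.969, -0.247, 0.018], [-0.151, -0.647, -0.747], [0.196, 0.721, -0.664]] [[487.73116200715026, 0.0, 320.78536035080896], [0.0, 487.73116200715026, 235.92236418748675], [0.0, 0.0, 1.0]]
{'time_s': 0.1, 'joints': array([ 8.23102757e+01,  2.20845754e+01,  3.88391197e-01, -2.48119027e-02,
       -6.84115465e+01, -1.48150203e+01]), 'joint_velocities': array([-0.07425277, -0.06977626,  0.21342846,  0.16631387, -0.0562825 ,
        0.06819213]), 'effort': array([ 2.10311418e-04, -3.91689956e+01,  1.87935680e+01,  4.23195407e+00,
        1.34444653e-02, -7.35291815e-05]), 'tcp_pos': array([0.23902862, 0.57692972, 0.23259439]), 'ee_rot': array([[ 9.23786726e-01, -3.82906858e-01, -6.50639621e-04],
       [-3.82907400e-01, -9.23784958e-01, -1.80943204e-03],
       [ 9.17928407e-05,  1.92066402e-03, -9.99998151e-01]]), 'wrist_force': array([ 0.1537293 , -0.12291663, -0.29629183]), 'moment': array([-0.04865655,  0.01642216,  0.09979669]), 'gripper_force': 0.0, 'gripper_width': 0.9995130935653184}
```

View pics/top0.png

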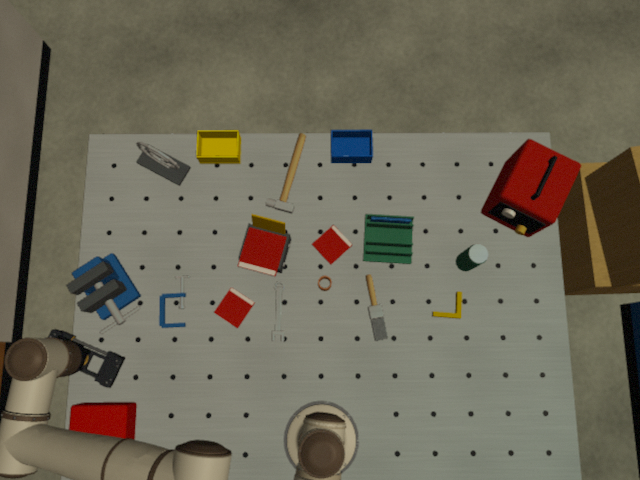

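View pics/side0.png

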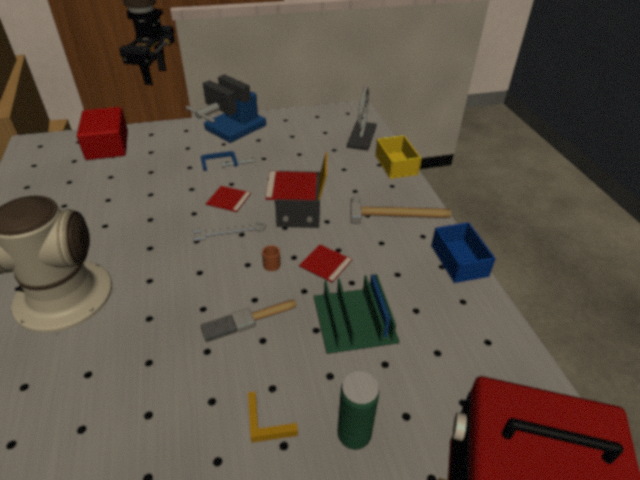

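The top view shows the box with its red lid at about (263,248), its white lip towards the robot (260,268) and the yellow rest behind it. The green rack is at (388,240), with the blue cover in the far slot and the free slot nearer. The side view agrees: lid (295,187), rack (355,315).

```bash
cat > h.py <<'E'
import numpy as np,cv2
def ray(c,uv):
    K=np.array(c["camera_matrix"]);R=np.array(c["R"]);t=np.array(c["t"])
    d=R.T@np.linalg.inv(K)@np.array([uv[0],uv[1],1.]);return -R.T@t,d
def onz(c,uv,z):
    o,d=ray(c,uv);return o+d*(z-o[2])/d[2]
def proj(c,X):
    p=np.array(c["camera_matrix"])@(np.array(c["R"])@X+np.array(c["t"]));return p[:2]/p[2]
def tri(c1,u1,c2,u2):
    o1,d1=ray(c1,u1);o2,d2=ray(c2,u2)
    A=np.c_[d1,-d2];s=np.linalg.lstsq(A,o2-o1,rcond=None)[0]
    p,q=o1+s[0]*d1,o2+s[1]*d2;return (p+q)/2,np.linalg.norm(p-q)
def mask(c,name,roi):
    h=cv2.cvtColor(c["pixels"],cv2.COLOR_RGB2HSV).astype(int);H,S,V=h[...,0],h[...,1],h[...,2]
    m={"red":((H<8)|(H>172))&(S>150)&(V>80),"green":(H>60)&(H<95)&(S>90)&(V>25),"yellow":(H>18)&(H<32)&(S>130)&(V>80),
       "white":(S<60)&(V>170),"blue":(H>98)&(H<118)&(S>140)}[name]
    o=np.zeros(m.shape,np.uint8);x0,y0,x1,y1=roi;o[y0:y1,x0:x1]=m[y0:y1,x0:x1]*255;return o
def big(m):
    return max(cv2.findContours(m,cv2.RETR_EXTERNAL,cv2.CHAIN_APPROX_NONE)[0],key=cv2.contourArea)
E
python3 - <<'E'
import pickle;from h import *
d=pickle.load(open("c0.pkl","rb"));T,S=d["top"],d["side"]
def rect(c,col,roi,z):
    k=big(mask(c,col,roi))[:,0]
    P=np.array([onz(c,p,z)[:2] for p in k])*1000
    (cx,cy),wh,a=cv2.minAreaRect(P.astype(np.float32));print(col,z,(cx,cy),wh,a,len(k)); print(cv2.boxPoints(((cx,cy),wh,a)).round(0).tolist())
rect(T,"red",(225,205,300,285),.088);rect(S,"red",(255,160,325,205),.088)
rect(T,"green",(355,205,420,270),.008);rect(S,"green",(305,270,405,360),.008)
rect(T,"yellow",(240,205,295,240),.12)
a=cv2.resize(T["pixels"][195:285,225:425],None,fx=4,fy=4,interpolation=cv2.INTER_CUBIC)
b=cv2.resize(S["pixels"][140:360,250:415],None,fx=2.6,fy=2.6,interpolation=cv2.INTER_CUBIC)[:572]
cv2.imwrite("pics/a.png",cv2.cvtColor(a,cv2.COLOR_RGB2BGR));cv2.imwrite("pics/b.png",cv2.cvtColor(b,cv2.COLOR_RGB2BGR))
E
```

```text
red 0.088 (547.0750732421875, 167.18914794921875) (117.29151153564453, 107.5087661743164) 74.64955139160156 140
[[480.0, 125.0], [583.0, 96.0], [614.0, 210.0], [511.0, 238.0]]
red 0.088 (543.8853759765625, 167.8186798095703) (115.79569244384766, 120.5534896850586) 77.08934783935547 140
[[472.0, 125.0], [590.0, 98.0], [616.0, 211.0], [498.0, 238.0]]
green 0.008 (592.5513305664062, -213.76187133789062) (147.17367553710938, 147.60247802734375) 86.15516662597656 267
[[514.0, -282.0], [661.0, -292.0], [671.0, -145.0], [524.0, -135.0]]
green 0.008 (598.165283203125, -198.1106414794922) (177.33349609375, 149.49757385253906) 86.37593841552734 517
[[518.0, -282.0], [667.0, -291.0], [678.0, -114.0], [529.0, -105.0]]
yellow 0.12 (626.3799438476562, 144.4396514892578) (108.39360046386719, 26.439313888549805) 62.78430938720703 83
[[590.0, 102.0], [613.0, 90.0], [663.0, 187.0], [639.0, 199.0]]
```

View pics/a.png

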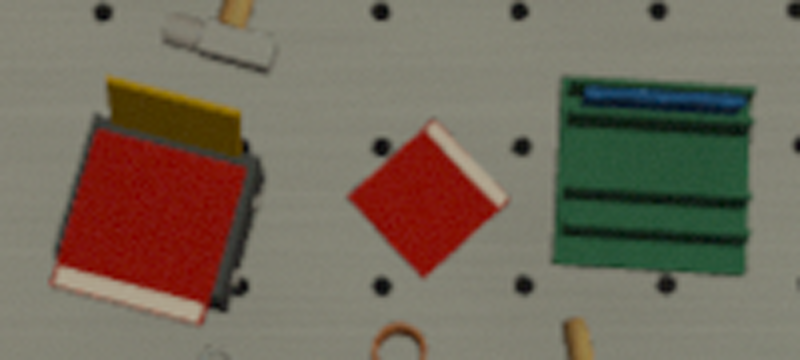

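View pics/b.png

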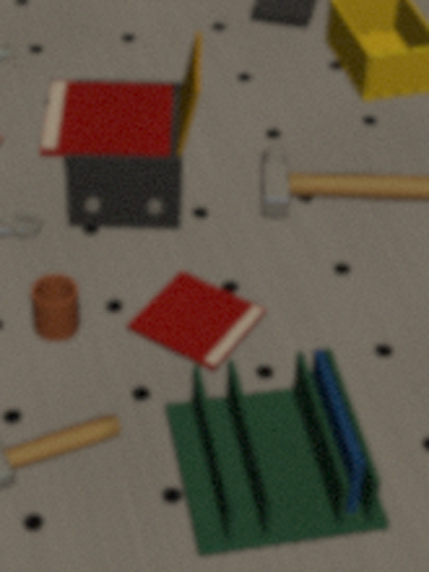

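The crops show the lid's corners at crop a (52,285), (203,323), (247,165), (100,127). In crop b they are (50,82), (42,155), (172,156), (178,82). The free slot lies between the two walls nearest the robot.

```bash
cat >> h.py <<'E'
from scipy.spatial.transform import Rotation as Ro
def box(yaw,lip):  # returns function box->world, lip = box (-80,0,80)
    Rb=Ro.from_euler('z',yaw,degrees=True).as_matrix()
    o=np.array(lip)-Rb@[-.08,0,.08]
    return Rb,o
def rot(head,dep,xup=True):
    h,e=np.radians([head,dep]);z=np.array([np.cos(e)*np.cos(h),np.cos(e)*np.sin(h),-np.sin(e)])
    y=np.cross([0,0,1],z);y/=np.linalg.norm(y)
    y=y if not xup else -y   # xup: x=y cross z
    return np.c_[np.cross(y,z),y,z]
def delta(s,R,p):
    R0=np.array(s["ee_rot"]);d=R0.T@(np.array(p)-s["tcp_pos"])*1000
    w=Ro.from_matrix(R0.T@R).as_rotvec();print("d mm",d.round(1),"w",w.round(3),"deg",np.degrees(np.linalg.norm(w)).round(1))
E
python3 - <<'E'
import pickle;from h import *
from station import r
d=pickle.load(open("c0.pkl","rb"));T,S=d["top"],d["side"]
A=[(52,285),(203,323),(247,165),(100,127)];B=[(50,82),(42,155),(172,156),(178,82)]
P=[]
for a,b in zip(A,B):
    a=(225+(a[0]+.5)/4-.5,195+(a[1]+.5)/4-.5);b=(250+(b[0]+.5)/2.6-.5,140+(b[1]+.5)/2.6-.5)
    p,e=tri(T,a,S,b);q=onz(T,a,.088);q2=onz(S,b,.088);P.append((q+q2)/2);print(p.round(4),round(e,4),q.round(4),q2.round(4))
P=np.array(P);print("c",P.mean(0),"lip",P[:2].mean(0),"len",np.linalg.norm(P[0]-P[1]),np.linalg.norm(P[1]-P[2]),
 "yaw",np.degrees(np.arctan2(*(P[2]+P[3]-P[0]-P[1])[[1,0]])))
for xu in(True,False):
    R=rot(-60,10,xu);print(R.round(2).tolist());delta(r.sense(),R,[.40,.30,.2])
E
```

```text
[0.4963 0.2391 0.0894] 0.0011 [0.4959 0.2393 0.088 ] [0.4971 0.2412 0.088 ]
[0.469  0.1288 0.0844] 0.0022 [0.4674 0.1285 0.088 ] [0.4695 0.1242 0.088 ]
[0.5865 0.0972 0.0866] 0.0022 [0.5851 0.0972 0.088 ] [0.5872 0.0957 0.088 ]
[0.6169 0.2057 0.0926] 0.007 [0.6144 0.2066 0.088 ] [0.6223 0.2129 0.088 ]
c [0.54236205 0.16820647 0.088     ] lip [0.48248063 0.18330838 0.088     ] len 0.11732936333436447 0.1214343450793916 yaw -14.154647844666176
[[0.09, -0.87, 0.49], [-0.15, -0.5, -0.85], [0.98, 0.0, -0.17]]
d mm [254.7 194.1  33. ] w [-0.454  1.342  0.544] deg 87.0
[[-0.09, 0.87, 0.49], [0.15, 0.5, -0.85], [-0.98, -0.0, -0.17]]
d mm [254.7 194.1  33. ] w [-1.659 -0.561 -1.979] deg 151.4
```

servo_tool(
  commands=[
    [[1,50,40,6,-0.06,0.19,0.08],[1,100,78,12,-0.13,0.38,0.155],[1,150,115,20,-0.19,0.57,0.23],[1,200,155,26,-0.23,0.66,0.27],[1,230,180,30,-0.23,0.67,0.27]],
  ],
)

```text
time_s: 0.6
tcp_pos: [0.3625, 0.3599, 0.2083]
ee_rot: [[0.63, -0.652, 0.421], [-0.446, -0.748, -0.491], [0.635, 0.121, -0.763]]
wrist_force: [1.1, -0.6, -0.2]
gripper_width: 0.629
gripper_force: 0.0
```

```bash
cat > g.py <<'E'
from h import *
from station import r
Rb,ob=box(-14.5,[.4825,.1835,.080])
W=lambda x,y,z:ob+Rb@np.array([x,y,z])/1000   # box mm -> world
def st():
    s=r.sense();print("t",round(s["time_s"],2),"tcp",(s["tcp_pos"]*1000).round(1),"z",s["ee_rot"][:,2].round(3),"y",s["ee_rot"][:,1].round(3),"j",s["joints"].round(0),"F",s["wrist_force"].round(1),"w",round(s["gripper_width"],3),round(s["gripper_force"],1));return s
E
python3 - <<'E'
from g import *
s=st();R=rot(-60,10)
tip=W(-140,-10,110);delta(s,R,tip-.011*R[:,2])
E
```

```text
t 0.6 tcp [362.5 359.9 208.3] z [ 0.421 -0.491 -0.763] y [-0.652 -0.748  0.121] j [ 79.  20. -28.  32. -73. -46.] F [ 1.1 -0.6 -0.2] w 0.629 0.0
d mm [ 45.   74.1 175.6] w [-0.23   0.674  0.275] deg 43.7
```

servo_tool(
  commands=[
    [[1,5,10,10,-0.046,0.135,0.055],[1,12,20,35,-0.092,0.27,0.11],[1,20,35,70,-0.14,0.405,0.165],[1,30,50,110,-0.184,0.54,0.22],[1,40,65,150,-0.23,0.674,0.275]],
  ],
)

```text
time_s: 1.1
tcp_pos: [0.4078, 0.221, 0.1259]
ee_rot: [[0.098, -0.863, 0.496], [-0.159, -0.505, -0.848], [0.982, 0.004, -0.186]]
wrist_force: [0.8, 1.6, -0.4]
gripper_width: 0.174
gripper_force: 0.0
```

Run:
```python
from g import *
s=st();R=rot(-60,10)
for z in(110,62):
  tip=W(-140,-10,z);print(tip);delta(s,R,tip-.011*R[:,2])
```

```text
t 1.1 tcp [407.8 221.  125.9] z [ 0.496 -0.848 -0.186] y [-0.863 -0.505  0.004] j [ 73.  41. -43.  47. -83. -85.] F [ 0.8  1.6 -0.4] w 0.174 0.0
[0.42190734 0.18884132 0.11      ]
d mm [-9.2  4.  26.2] w [-0.006  0.013  0.005] deg 0.9
[0.42190734 0.18884132 0.062     ]
d mm [-56.4   3.8  35.2] w [-0.006  0.013  0.005] deg 0.9
```

servo_tool(
  commands=[
    [[1,-10,2,15,0,0.01,0],[1,-25,4,30,0,0.013,0],[1,-45,4,35,0,0.013,0],[1,-56,4,35,0,0.013,0],[1,-56,4,35,0,0.013,0]],
  ],
)

```text
time_s: 1.6
tcp_pos: [0.4158, 0.199, 0.0637]
ee_rot: [[0.096, -0.863, 0.496], [-0.148, -0.505, -0.85], [0.984, 0.008, -0.176]]
wrist_force: [-0.5, 1.2, 1.5]
gripper_width: 0.005
gripper_force: 0.0
```

Run:
```python
from g import *
s=st();R=rot(-60,10)
for x in(-72,):
  tip=W(x,-10,62);print(tip);delta(s,R,tip-.011*R[:,2])
a,b=[r.capture(n)["pixels"] for n in("top","side")]
a=cv2.resize(a[215:335,200:300],None,fx=4,fy=4,interpolation=cv2.INTER_CUBIC)
b=cv2.resize(b[140:260,200:300],None,fx=4,fy=4,interpolation=cv2.INTER_CUBIC)
cv2.imwrite("pics/c.png",cv2.cvtColor(np.hstack([a,b]),cv2.COLOR_RGB2BGR))
```

```text
t 1.6 tcp [415.8 199.   63.7] z [ 0.496 -0.85  -0.176] y [-0.863 -0.505  0.008] j [ 70.  47. -46.  50. -78. -92.] F [-0.5  1.2  1.5] w 0.005 0.0
[0.48774138 0.17181548 0.062     ]
d mm [  9.2 -48.4  48.1] w [-0.004  0.003  0.009] deg 0.6
```

View pics/c.png

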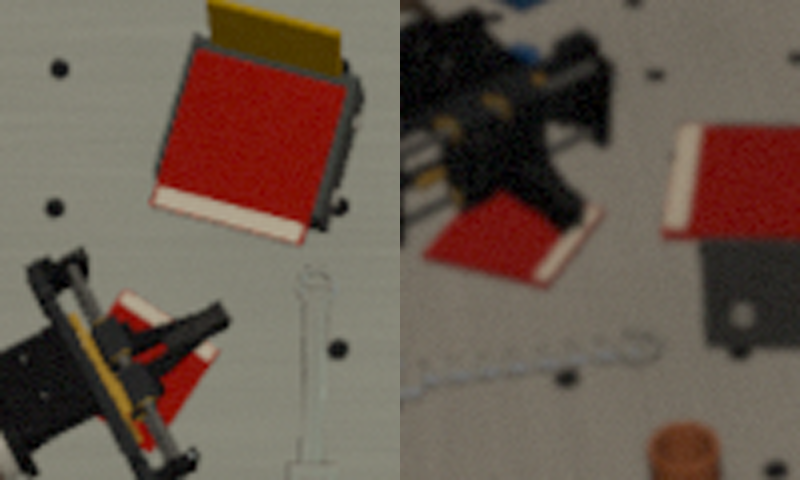

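The picture shows the closed fingers at crop (225,315) in front of the lip and clear of everything. I go in under the lip.

servo_tool(
  commands=[
    [[1,2,-12,12,0,0,0],[1,4,-24,24,0,0,0],[1,6,-36,36,0,0,0.005],[1,8,-45,45,0,0,0.008],[1,9,-48,48,0,0,0.008]],
  ],
)

```text
time_s: 2.2
tcp_pos: [0.4826, 0.1804, 0.0658]
ee_rot: [[0.087, -0.865, 0.495], [-0.156, -0.502, -0.851], [0.984, -0.003, -0.178]]
wrist_force: [-0.1, 0.0, 0.9]
gripper_width: 0.007
gripper_force: 0.0
```

Run:
```python
from g import *
s=st();R=rot(-60,10)
print(Rb.T@(s["tcp_pos"]+.011*s["ee_rot"][:,2]-ob)*1000)
print("box axes in tool",(s["ee_rot"].T@Rb).round(3).tolist())
# tip path: corner up-front circles pivot (42,80), r=102
for th in range(0,115,6):
    t=np.radians(th);print(th,(s["ee_rot"].T@Rb@np.array([102-102*np.cos(t),0,9+102*np.sin(t)])).round(0))
```

```text
t 2.2 tcp [482.6 180.4  65.8] z [ 0.495 -0.851 -0.178] y [-0.865 -0.502 -0.003] j [ 60.  47. -44.  60. -79. -92.] F [-0.1  0.   0.9] w 0.007 0.0
[-71.54587031 -10.6753328   63.80064879]
box axes in tool [[0.123, -0.129, 0.984], [-0.712, -0.703, -0.003], [0.692, -0.7, -0.178]]
0 [ 9. -0. -2.]
6 [19. -0. -3.]
12 [30. -2. -4.]
18 [40. -4. -4.]
24 [51. -6. -3.]
30 [ 61. -10.  -1.]
36 [ 70. -14.   1.]
42 [ 79. -19.   4.]
48 [ 88. -24.   8.]
54 [ 95. -30.  13.]
60 [102. -37.  18.]
66 [108. -43.  24.]
72 [113. -50.  30.]
78 [117. -58.  37.]
84 [120. -65.  44.]
90 [122. -73.  51.]
96 [123. -81.  58.]
102 [122. -88.  66.]
108 [121. -95.  73.]
114 [ 118. -102.   81.]
```

servo_tool(
  commands=[
    [[1,6,0,-1,0,0,0],[1,12,0,-2,0,0,0],[1,18,0,-3,0,0,0],[1,24,-1,-3,0,0,0],[1,30,-2,-4,0,0,0]],
  ],
)

```text
time_s: 2.7
tcp_pos: [0.4841, 0.1806, 0.0956]
ee_rot: [[0.089, -0.864, 0.496], [-0.154, -0.504, -0.85], [0.984, -0.001, -0.177]]
wrist_force: [0.5, -0.2, -1.5]
gripper_width: 0.007
gripper_force: 0.8
```

Run:
```python
from g import *
s=st();print(Rb.T@(s["tcp_pos"]+.011*s["ee_rot"][:,2]-ob)*1000)
a,b=[r.capture(n)["pixels"] for n in("top","side")]
a=cv2.resize(a[215:335,200:300],None,fx=4,fy=4,interpolation=cv2.INTER_CUBIC)
b=cv2.resize(b[120:240,240:340],None,fx=4,fy=4,interpolation=cv2.INTER_CUBIC)
cv2.imwrite("pics/d.png",cv2.cvtColor(np.hstack([a,b]),cv2.COLOR_RGB2BGR))
```

```text
t 2.7 tcp [484.1 180.6  95.6] z [ 0.496 -0.85  -0.177] y [-0.864 -0.504 -0.001] j [ 60.  44. -44.  60. -81. -89.] F [ 0.5 -0.2 -1.5] w 0.007 0.8
[-70.13602878 -10.0723722   93.62302297]
```

View pics/d.png

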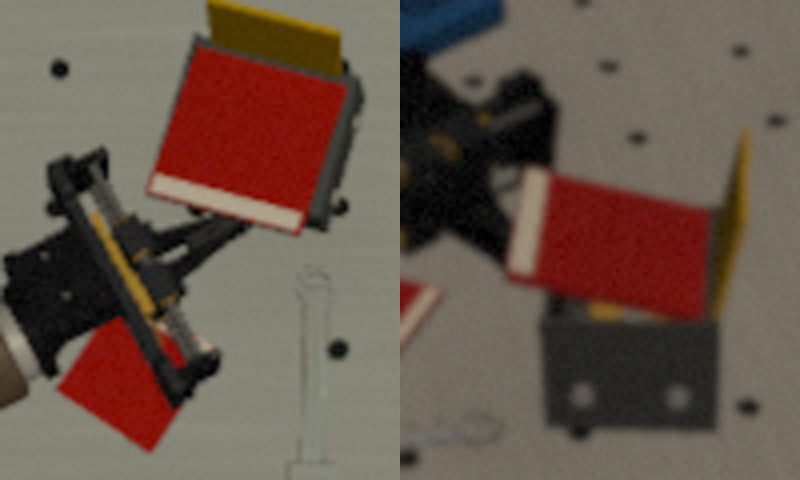

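The lid is tipping cleanly: the side crop shows the lip raised at (525,220) and the rear edge on its ledge. I continue along the arc.

servo_tool(
  commands=[
    [[1,8,-2,0,0,0,0],[1,17,-4,1,0,0,0],[1,25,-6,2,0,0,0],[1,33,-9,4,0,0,0],[1,40,-12,5,0,0,0]],
  ],
)

```text
time_s: 3.3
tcp_pos: [0.501, 0.1756, 0.1342]
ee_rot: [[0.088, -0.864, 0.495], [-0.154, -0.503, -0.851], [0.984, -0.001, -0.177]]
wrist_force: [-0.6, -0.6, -1.5]
gripper_width: 0.007
gripper_force: 0.8
```

servo_tool(
  commands=[
    [[1,7,-4,2,0,0,0],[1,14,-8,5,0,0,0],[1,20,-12,8,0,0,0],[1,26,-17,11,0,0,0],[1,32,-22,16,0,0,0]],
  ],
)

```text
time_s: 3.8
tcp_pos: [0.5309, 0.1684, 0.1628]
ee_rot: [[0.088, -0.864, 0.495], [-0.153, -0.503, -0.851], [0.984, -0.001, -0.176]]
wrist_force: [-0.7, -0.1, 0.3]
gripper_width: 0.01
gripper_force: 0.5
```

Run:
```python
from g import *
s=st();p=Rb.T@(s["tcp_pos"]+.011*s["ee_rot"][:,2]-ob)*1000;print(p)
for th in range(50,115,5):
    t=np.radians(th);print(th,(s["ee_rot"].T@Rb@(np.array([30-102*np.cos(t),-10.3,71+102*np.sin(t)])-p)).round(0))
```

```text
t 3.8 tcp [530.9 168.4 162.8] z [ 0.495 -0.851 -0.176] y [-0.864 -0.503 -0.001] j [ 54.  38. -42.  64. -84. -81.] F [-0.7 -0.1  0.3] w 0.01 0.5
[-21.73220847 -10.22571667 160.90189366]
50 [-13.  10.  -7.]
55 [-7.  5. -4.]
60 [-1. -0.  1.]
65 [ 4. -6.  6.]
70 [  8. -12.  11.]
75 [ 12. -18.  16.]
80 [ 15. -24.  22.]
85 [ 17. -30.  28.]
90 [ 18. -37.  34.]
95 [ 19. -43.  40.]
100 [ 19. -49.  46.]
105 [ 18. -55.  53.]
110 [ 17. -62.  59.]
```

servo_tool(
  commands=[
    [[1,4,-5,5,0,0,0],[1,7,-10,9,0,0,0],[1,10,-15,13,0,0,0],[1,13,-20,18,0,0,0],[1,15,-24,22,0,0,0]],
  ],
)

```text
time_s: 4.3
tcp_pos: [0.5641, 0.1596, 0.1732]
ee_rot: [[0.088, -0.864, 0.495], [-0.154, -0.503, -0.85], [0.984, -0.001, -0.177]]
wrist_force: [-0.0, -0.3, 0.2]
gripper_width: 0.008
gripper_force: 0.2
```

servo_tool(
  commands=[
    [[1,1,-3,2,0,0,0],[1,2,-5,5,0,0,0],[1,3,-8,7,0,0,0],[1,3,-10,10,0,0,0],[1,3,-13,12,0,0,0]],
  ],
)

```text
time_s: 4.8
tcp_pos: [0.581, 0.1554, 0.1738]
ee_rot: [[0.089, -0.864, 0.495], [-0.153, -0.503, -0.85], [0.984, -0.001, -0.177]]
wrist_force: [0.4, 0.0, 0.4]
gripper_width: 0.005
gripper_force: 0.0
```

Run:
```python
from g import *
s=st();p=Rb.T@(s["tcp_pos"]+.011*s["ee_rot"][:,2]-ob)*1000;print(p)
a,b=[r.capture(n)["pixels"] for n in("top","side")]
a=cv2.resize(a[195:315,200:300],None,fx=4,fy=4,interpolation=cv2.INTER_CUBIC)
b=cv2.resize(b[120:240,240:340],None,fx=4,fy=4,interpolation=cv2.INTER_CUBIC)
cv2.imwrite("pics/e.png",cv2.cvtColor(np.hstack([a,b]),cv2.COLOR_RGB2BGR))
```

```text
t 4.8 tcp [581.  155.4 173.8] z [ 0.495 -0.85  -0.177] y [-0.864 -0.503 -0.001] j [ 48.  38. -39.  70. -84. -78.] F [0.4 0.  0.4] w 0.005 0.0
[ 30.02520234 -10.25694815 171.87143349]
```

View pics/e.png

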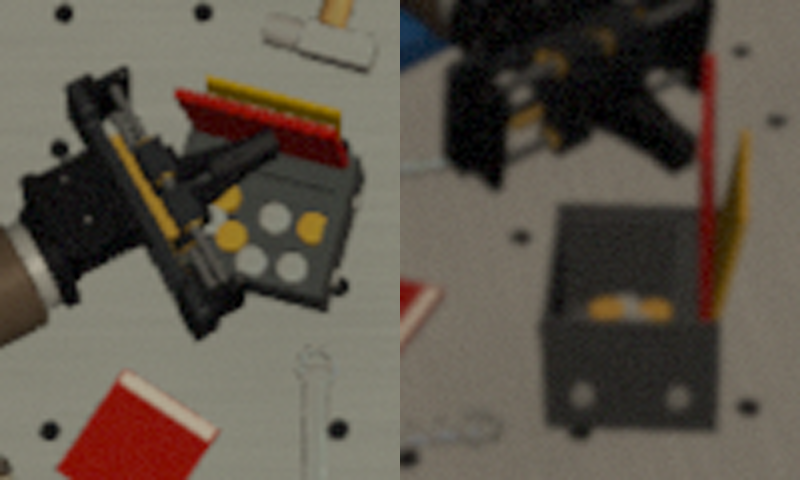

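The lid stands about vertical and clear of the yellow rest. I push it on gently.

servo_tool(
  commands=[
    [[1,0,-2,2,0,0,0],[1,0.5,-4,4,0,0,0],[1,0.5,-6,6,0,0,0],[1,1,-8,8,0,0,0],[1,1,-10,10,0,0,0]],
  ],
)

```text
time_s: 5.4
tcp_pos: [0.5947, 0.1518, 0.1731]
ee_rot: [[0.088, -0.864, 0.495], [-0.154, -0.503, -0.85], [0.984, -0.001, -0.177]]
wrist_force: [0.2, -0.6, 0.3]
gripper_width: 0.002
gripper_force: 0.0
```

servo_tool(
  commands=[
    [[1,0,-1.5,1.5,0,0,0],[1,0,-3,3,0,0,0],[1,0,-4.5,4.5,0,0,0],[1,0,-6,6,0,0,0],[1,0,-7,7,0,0,0]],
  ],
)

```text
time_s: 5.9
tcp_pos: [0.6037, 0.1494, 0.172]
ee_rot: [[0.089, -0.864, 0.495], [-0.152, -0.503, -0.851], [0.984, -0.0, -0.176]]
wrist_force: [-8.2, 3.9, 2.0]
gripper_width: 0.003
gripper_force: 4.2
```

Run:
```python
from g import *
s=st();p=Rb.T@(s["tcp_pos"]+.011*s["ee_rot"][:,2]-ob)*1000;print(p)
a,b=[r.capture(n)["pixels"] for n in("top","side")]
a=cv2.resize(a[195:315,200:300],None,fx=4,fy=4,interpolation=cv2.INTER_CUBIC)
b=cv2.resize(b[120:240,240:340],None,fx=4,fy=4,interpolation=cv2.INTER_CUBIC)
cv2.imwrite("pics/f.png",cv2.cvtColor(np.hstack([a,b]),cv2.COLOR_RGB2BGR))
```

```text
t 5.9 tcp [603.7 149.4 172. ] z [ 0.495 -0.851 -0.176] y [-0.864 -0.503 -0.   ] j [ 46.  39. -37.  73. -84. -77.] F [-8.2  3.9  2. ] w 0.003 4.2
[ 53.47287666 -10.38345726 170.03014903]
```

View pics/f.png

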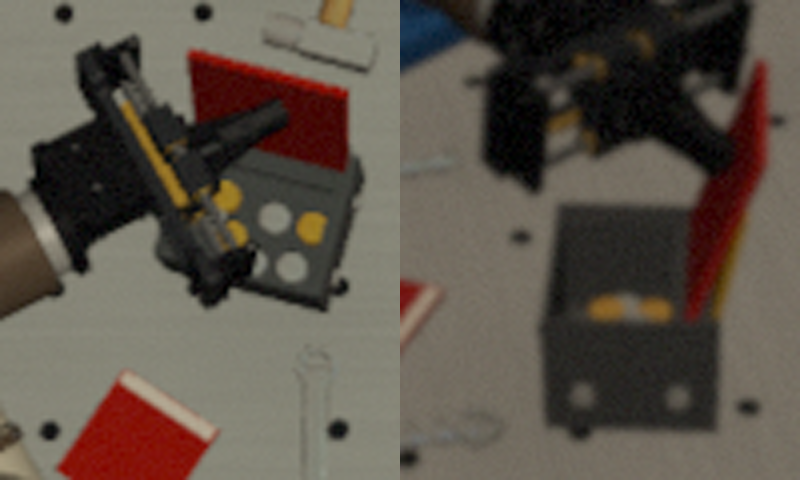

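The lid leans on the rest (force 9 N). I back off along the box's -x.

servo_tool(
  commands=[
    [[1,-1,3,-3,0,0,0],[1,-2,10,-10,0,0,0],[1,-6,32,-31,0,0,0],[1,-10,58,-57,0,0,0],[1,-14,83,-82,0,0,0]],
  ],
)

```text
time_s: 6.5
tcp_pos: [0.4889, 0.1795, 0.1727]
ee_rot: [[0.088, -0.864, 0.495], [-0.154, -0.503, -0.851], [0.984, -0.001, -0.177]]
wrist_force: [-0.2, 1.3, -0.6]
gripper_width: 0.003
gripper_force: 0.0
```

servo_tool(
  commands=[
    [[0.6,40,0,-30,0,0,0],[0.5,85,0,-50,0,-0.12,0],[0.5,120,0,-60,0.05,-0.25,-0.1],[0.5,140,0,-60,0.1,-0.38,-0.16],[0.5,150,0,-60,0.15,-0.5,-0.2]],
  ],
)

```text
time_s: 7.0
tcp_pos: [0.4732, 0.2084, 0.333]
ee_rot: [[0.497, -0.729, 0.471], [-0.409, -0.675, -0.614], [0.765, 0.112, -0.634]]
wrist_force: [0.1, -1.0, -1.5]
gripper_width: 0.376
gripper_force: 0.0
```

Run:
```python
from g import *
import pickle
s=st()
d={n:r.capture(n) for n in("top","side")};pickle.dump(d,open("c1.pkl","wb"))
a,b=d["top"]["pixels"],d["side"]["pixels"]
a=cv2.resize(a[205:265,225:325],None,fx=6,fy=6,interpolation=cv2.INTER_CUBIC)[:,:400]
b=cv2.resize(b[125:225,260:340],None,fx=5,fy=5,interpolation=cv2.INTER_CUBIC)
a=np.vstack([a,np.zeros((b.shape[0]-a.shape[0],a.shape[1],3),np.uint8)])
cv2.imwrite("pics/g.png",cv2.cvtColor(np.hstack([a,b]),cv2.COLOR_RGB2BGR))
```

```text
t 7.0 tcp [473.2 208.4 333. ] z [ 0.471 -0.614 -0.634] y [-0.729 -0.675  0.112] j [ 62.  11. -30.  46. -80. -38.] F [ 0.1 -1.  -1.5] w 0.376 0.0
```

View pics/g.png

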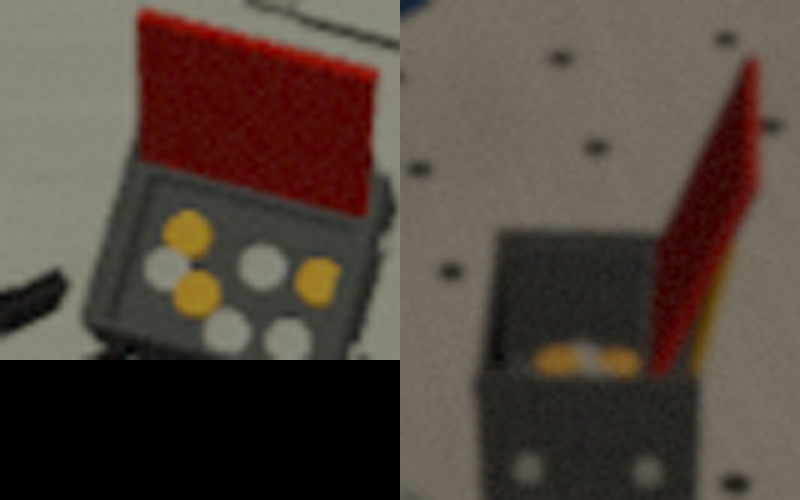

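The lid stands free, leaning on the rest. Its upper corners are at top crop (140,14), (376,80) and side crop (752,60), (757,188). Its foot is at top crop (140,160), (367,217) and side crop (655,245), (657,372).

Run:
```python
from g import *
import pickle
d=pickle.load(open("c1.pkl","rb"));T,S=d["top"],d["side"]
A=[(140,14),(376,80),(140,160),(367,217)];B=[(352,60),(357,188),(255,245),(257,372)]
Q=[]
for a,b in zip(A,B):
    a=(225+(a[0]+.5)/6-.5,205+(a[1]+.5)/6-.5);b=(260+(b[0]+.5)/5-.5,125+(b[1]+.5)/5-.5)
    p,e=tri(T,a,S,b);q=Rb.T@(p-ob)*1000;Q.append(q);print(p.round(4),round(e,4),"box",q.round(1))
Q=np.array(Q);u=Q[:2].mean(0)-Q[2:].mean(0);print(u,np.linalg.norm(u),"lean",np.degrees(np.arctan2(u[0],u[2])),"top mid",Q[:2].mean(0))
print("yaw rel",np.degrees(np.arctan2(-(Q[0]-Q[1])[0],(Q[0]-Q[1])[1])))
```

```text
[0.6462 0.1985 0.1955] 0.0017 box [ 74.7  55.5 195.5]
[0.6166 0.0884 0.1948] 0.0062 box [ 73.7 -58.5 194.8]
[0.6011 0.2118 0.0844] 0.0013 box [27.7 57.1 84.4]
[0.573  0.0987 0.0894] 0.0057 box [ 28.8 -59.5  89.4]
[ 45.9128869   -0.29177113 108.28252693] 117.61455671393941 lean 22.97743582741434 top mid [ 74.18515621  -1.49565916 195.18340921]
yaw rel -0.5336640111501381
```

```bash
cat >> g.py <<'E'
L=np.radians(22.5);sl,cl=np.sin(L),np.cos(L)
Rg=Rb@np.c_[[0,1,0],[-cl,0,sl],[-sl,0,-cl]]; Rg[:,0]=np.cross(Rg[:,1],Rg[:,2])
G=lambda al:W(27+al*sl+4*cl,-1,80+al*cl-4*sl)
E
python3 - <<'E'
from g import *
s=st();print(Rg.round(2).tolist(),G(105),G(185))
delta(s,Rg,G(185));delta(s,Rg,G(105))
E
```

```text
t 7.1 tcp [473.7 207.3 335.8] z [ 0.472 -0.613 -0.634] y [-0.733 -0.672  0.104] j [ 62.  11. -30.  46. -80. -38.] F [0.3 0.4 0.8] w 0.446 0.0
[[-0.25, -0.89, -0.37], [-0.97, 0.23, 0.1], [-0.0, 0.38, -0.92]] [0.6283211  0.1447552  0.17547662] [0.65796063 0.1370899  0.24938698]
d mm [ 53.2 -96.9 184.7] w [-0.684 -1.046  0.801] deg 85.1
d mm [-21.1 -88.  212.9] w [-0.684 -1.046  0.801] deg 85.1
```

servo_tool(
  commands=[
    [[0.5,12,-9,14,-0.068,-0.105,0.08],[0.5,24,-18,29,-0.137,-0.21,0.16],[0.5,36,-28,43,-0.205,-0.315,0.24],[0.5,48,-37,58,-0.274,-0.42,0.32],[0.5,58,-46,72,-0.342,-0.523,0.4]],
  ],
)

```text
time_s: 7.6
tcp_pos: [0.5701, 0.1707, 0.3238]
ee_rot: [[0.253, -0.966, -0.046], [-0.881, -0.21, -0.425], [0.401, 0.148, -0.904]]
wrist_force: [-0.0, 0.7, 0.6]
gripper_width: 0.498
gripper_force: 0.0
```

Run:
```python
from g import *
s=st();delta(s,Rg,G(205));delta(s,Rg,G(185))
```

```text
t 7.6 tcp [570.1 170.7 323.8] z [-0.046 -0.425 -0.904] y [-0.966 -0.21   0.148] j [ 40.  23.   5.  17. -90. -29.] F [-0.   0.7  0.6] w 0.498 0.0
d mm [ 32.9 -92.9  61.3] w [-0.332 -0.533  0.396] deg 42.5
d mm [ 21.9 -88.8  77.5] w [-0.332 -0.533  0.396] deg 42.5
```

servo_tool(
  commands=[
    [[0.5,7,-19,12,-0.066,-0.107,0.08],[0.5,14,-37,24,-0.133,-0.213,0.16],[0.5,20,-56,36,-0.2,-0.32,0.237],[0.5,27,-74,48,-0.266,-0.426,0.316],[0.5,33,-93,61,-0.332,-0.533,0.396]],
  ],
)

```text
time_s: 8.1
tcp_pos: [0.6661, 0.1356, 0.2679]
ee_rot: [[-0.25, -0.894, -0.372], [-0.968, 0.231, 0.096], [0.0, 0.384, -0.923]]
wrist_force: [-0.2, 0.8, 0.6]
gripper_width: 0.497
gripper_force: 0.0
```

servo_tool(
  commands=[
    [[0.5,0,0,0,0,0,0],[0.5,0,0,10,0,0,0],[0.5,0,0,20,0,0,0],[0.5,0,0,30,0,0,0],[0.5,0,0,40,0,0,0]],
  ],
)

```text
time_s: 8.6
tcp_pos: [0.6497, 0.1401, 0.2322]
ee_rot: [[-0.244, -0.897, -0.368], [-0.97, 0.226, 0.091], [0.001, 0.379, -0.925]]
wrist_force: [0.4, 0.1, -0.6]
gripper_width: 0.498
gripper_force: 0.0
```

Run:
```python
from g import *
s=st();delta(s,Rg,G(105))
d={n:r.capture(n) for n in("top","side")}
a,b=d["top"]["pixels"],d["side"]["pixels"]
a=cv2.resize(a[185:285,225:325],None,fx=4,fy=4,interpolation=cv2.INTER_CUBIC)
b=cv2.resize(b[115:215,260:360],None,fx=4,fy=4,interpolation=cv2.INTER_CUBIC)
cv2.imwrite("pics/i.png",cv2.cvtColor(np.hstack([a,b]),cv2.COLOR_RGB2BGR))
```

```text
t 8.6 tcp [649.7 140.1 232.2] z [-0.368  0.091 -0.925] y [-0.897  0.226  0.379] j [ 20.  37.  27. -12. -99. -34.] F [ 0.4  0.1 -0.6] w 0.498 0.0
d mm [ 0.7 -1.3 60.8] w [-0.004 -0.004  0.006] deg 0.4
```

View pics/i.png

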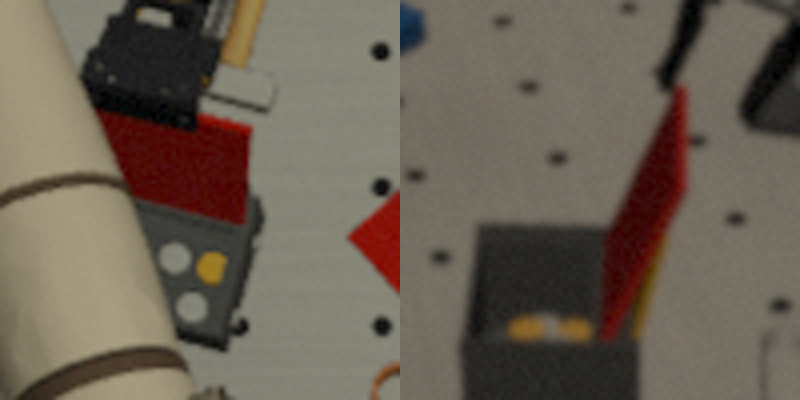

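The front finger (side crop (665,80)) lies just ahead of the lid's raised edge (683,90), and the lid leans still. I go down along the lid.

servo_tool(
  commands=[
    [[0.5,0.5,-1.3,12,0,0,0],[0.5,0.5,-1.3,24,0,0,0.005],[0.5,0.5,-1.3,36,0,0,0.005],[0.5,0.5,-1.3,48,0,0,0.005],[0.5,0.5,-1.3,60,0,0,0.005]],
  ],
)

```text
time_s: 9.2
tcp_pos: [0.6297, 0.1435, 0.1756]
ee_rot: [[-0.251, -0.895, -0.368], [-0.968, 0.233, 0.093], [0.003, 0.379, -0.925]]
wrist_force: [0.5, 0.6, 0.1]
gripper_width: 0.498
gripper_force: 0.0
```

servo_tool(
  commands=[
    [[0.7,0,0,0,0,0,0],[0.8,0,0,0,0,0,0],[0.83,0,0,0,0,0,0],[0.85,0,0,0,0,0,0],[0.86,0,0,0,0,0,0]],
  ],
)

```text
time_s: 9.7
tcp_pos: [0.63, 0.1435, 0.177]
ee_rot: [[-0.251, -0.895, -0.368], [-0.968, 0.233, 0.093], [0.003, 0.379, -0.925]]
wrist_force: [-2.4, 1.0, 0.1]
gripper_width: 0.175
gripper_force: 0.8
```

Run:
```python
from g import *
s=st();delta(s,Rg,G(105))
d={n:r.capture(n) for n in("top","side")}
a,b=d["top"]["pixels"],d["side"]["pixels"]
a=cv2.resize(a[185:285,225:325],None,fx=4,fy=4,interpolation=cv2.INTER_CUBIC)
b=cv2.resize(b[115:215,260:360],None,fx=4,fy=4,interpolation=cv2.INTER_CUBIC)
cv2.imwrite("pics/j.png",cv2.cvtColor(np.hstack([a,b]),cv2.COLOR_RGB2BGR))
```

```text
t 9.7 tcp [630.  143.5 177. ] z [-0.368  0.093 -0.925] y [-0.895  0.233  0.379] j [ 21.  37.  19. -13. -91. -34.] F [-2.4  1.   0.1] w 0.175 0.8
d mm [-0.8  1.2  2.2] w [-0.004 -0.002 -0.002] deg 0.3
```

View pics/j.png

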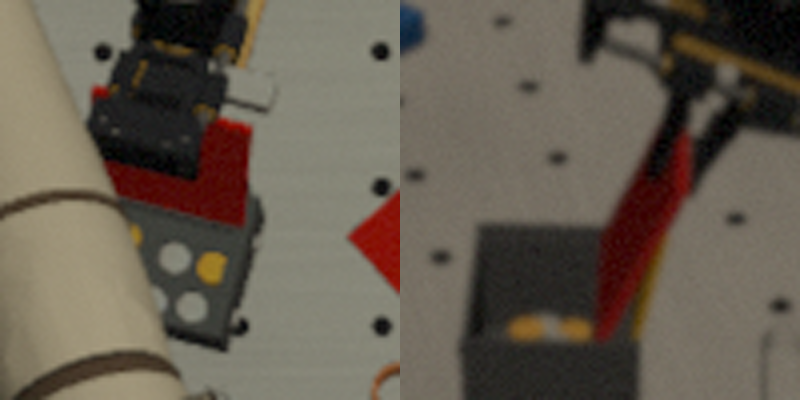

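The fingers straddle the lid's upper edge. The front finger touches first, so I centre by about 3 mm and close. That was my last picture; from here on I go by numbers.

servo_tool(
  commands=[
    [[0.86,0,1,0,0,0,0],[0.86,0,2,0,0,0,0],[0.88,0,3,0,0,0,0],[0.9,0,3.5,0,0,0,0],[0.92,0,3.5,0,0,0,0]],
  ],
)

```text
time_s: 10.3
tcp_pos: [0.6269, 0.1442, 0.1781]
ee_rot: [[-0.251, -0.895, -0.368], [-0.968, 0.233, 0.092], [0.003, 0.379, -0.925]]
wrist_force: [-0.9, 0.9, 2.0]
gripper_width: 0.095
gripper_force: 19.1
```

servo_tool(
  commands=[
    [[1,0,0,0,0,0,0],[1,0,0,0,0,0,0],[1,0,0,0,0,0,0],[1,0,0,0,0,0,0],[1,0,0,0,0,0,0]],
  ],
)

```text
time_s: 10.8
tcp_pos: [0.6267, 0.1443, 0.1782]
ee_rot: [[-0.251, -0.895, -0.368], [-0.968, 0.233, 0.092], [0.003, 0.379, -0.925]]
wrist_force: [-1.9, 0.7, 4.1]
gripper_width: 0.089
gripper_force: 29.8
```

Run:
```python
from g import *
s=st();print((s["ee_rot"].T@Rb).round(3).tolist())
```

```text
t 10.8 tcp [626.7 144.3 178.2] z [-0.368  0.092 -0.925] y [-0.895  0.233  0.379] j [ 21.  37.  19. -13. -91. -34.] F [-1.9  0.7  4.1] w 0.089 29.8
[[-0.0, -1.0, 0.003], [-0.925, 0.001, 0.379], [-0.379, -0.003, -0.925]]
```

servo_tool(
  commands=[
    [[1,0,1,-3,0,0,0],[1,0,4,-9,0,0,0],[1,0,9,-22,0,0,0],[1,0,17,-41,0,0,0],[1,0,25,-60,0,0,0]],
  ],
)

```text
time_s: 11.3
tcp_pos: [0.6272, 0.1444, 0.2438]
ee_rot: [[-0.251, -0.896, -0.367], [-0.968, 0.234, 0.092], [0.003, 0.378, -0.926]]
wrist_force: [1.5, 0.6, -2.8]
gripper_width: 0.09
gripper_force: 29.9
```

```bash
cat >> g.py <<'E'
# place: rack yaw -3.7, lid vertical
Rr=Ro.from_euler('z',-3.7,degrees=True).as_matrix();orr=np.array([.558,-.211,0])
WR=lambda x,y,z:orr+Rr@np.array([x,y,z])/1000
def Rp(lean=0):
    l=np.radians(lean);R=Rr@np.c_[[0,-1,0],[-np.cos(l),0,np.sin(l)],[-np.sin(l),0,-np.cos(l)]];return R
E
python3 - <<'E'
from g import *
s=st();delta(s,Rp(),WR(0,0,300));print(WR(0,0,300))
# rack check: blue cover/green wall-top rows in top & side images: cast wall lines
import pickle
T=pickle.load(open("c0.pkl","rb"))["top"]
g=T["pixels"].astype(int).sum(2)
for v in range(205,272):print(v,g[v,372],g[v,388],g[v,404],end=" | ")
print()
for rx in(-14.5,14.5):
  for y in(-60,0,60):
    print(rx,y,proj(T,WR(rx-2.5,y,56)).round(1),proj(T,WR(rx+2.5,y,56)).round(1),proj(T,WR(rx-2.5,y,8)).round(1))
E
```

```text
t 11.3 tcp [627.2 144.4 243.8] z [-0.367  0.092 -0.926] y [-0.896  0.234  0.378] j [ 21.  34.  24. -13. -98. -35.] F [ 1.5  0.6 -2.8] w 0.09 29.9
d mm [ 3.616e+02  2.000e-01 -5.950e+01] w [ 0.387  0.034 -0.188] deg 24.7
[ 0.558 -0.211  0.3  ]
205 379 371 380 | 206 376 370 379 | 207 380 383 383 | 208 384 382 377 | 209 385 385 384 | 210 378 382 387 | 211 385 383 383 | 212 381 385 380 | 213 363 380 377 | 214 261 350 377 | 215 147 253 352 | 216 143 133 253 | 217 191 147 137 | 218 211 186 145 | 219 132 178 194 | 220 78 124 188 | 221 108 72 104 | 222 165 103 66 | 223 133 171 109 | 224 70 117 175 | 225 64 73 122 | 226 96 54 76 | 227 158 83 61 | 228 182 147 84 | 229 183 166 147 | 230 181 178 181 | 231 185 174 175 | 232 189 170 175 | 233 186 181 179 | 234 181 189 184 | 235 184 172 176 | 236 187 186 176 | 237 182 170 183 | 238 182 176 180 | 239 189 184 180 | 240 179 174 176 | 241 174 182 177 | 242 120 166 186 | 243 74 104 165 | 244 70 67 116 | 245 152 49 57 | 246 185 150 72 | 247 184 185 159 | 248 185 183 184 | 249 174 177 185 | 250 177 166 181 | 251 133 177 172 | 252 84 127 185 | 253 79 57 144 | 254 126 68 56 | 255 166 129 59 | 256 178 164 138 | 257 184 184 174 | 258 188 184 186 | 259 186 177 178 | 260 188 177 183 | 261 203 181 180 | 262 330 215 181 | 263 375 337 208 | 264 376 376 335 | 265 373 354 380 | 266 371 316 378 | 267 368 348 376 | 268 364 364 379 | 269 364 368 374 | 270 372 372 377 | 271 375 369 379 | 
-14.5 -60 [409.  253.2] [409.1 251.5] [406.5 255.9]
-14.5 0 [389.1 252. ] [389.1 250.3] [387.1 254.7]
-14.5 60 [369.2 250.8] [369.2 249.2] [367.8 253.6]
14.5 -60 [409.3 243.7] [409.3 242.1] [406.8 246.7]
14.5 0 [389.4 242.5] [389.5 240.9] [387.5 245.6]
14.5 60 [369.6 241.4] [369.6 239.7] [368.2 244.4]
```

The rack's wall rows fit the estimated rack pose to about 1 mm. I carry the lid over to above the free slot.

servo_tool(
  commands=[
    [[1,0,8,-20,0,0,0],[1,10,18,-45,0,0,0],[1,35,20,-55,0.03,0,-0.01],[1,70,18,-60,0.09,0.01,-0.04],[1,110,14,-60,0.15,0.01,-0.07]],
  ],
)

```text
time_s: 11.8
tcp_pos: [0.6096, 0.0353, 0.3054]
ee_rot: [[-0.18, -0.958, -0.225], [-0.984, 0.173, 0.051], [-0.01, 0.23, -0.973]]
wrist_force: [0.3, -0.8, -3.0]
gripper_width: 0.088
gripper_force: 30.0
```

servo_tool(
  commands=[
    [[1,40,-2,0,0.05,0.005,-0.025],[1,80,-4,0,0.1,0.01,-0.05],[1,120,-6,0,0.15,0.01,-0.075],[1,160,-8,0,0.19,0.015,-0.1],[1,200,-10,0,0.23,0.02,-0.12]],
  ],
)

```text
time_s: 12.3
tcp_pos: [0.581, -0.1642, 0.3009]
ee_rot: [[-0.062, -0.998, -0.004], [-0.998, 0.062, 0.004], [-0.004, 0.004, -1.0]]
wrist_force: [0.1, 0.1, -4.1]
gripper_width: 0.09
gripper_force: 30.0
```

Run:
```python
from g import *
s=st();delta(s,Rp(),WR(0,0,230))
```

```text
t 12.3 tcp [ 581.  -164.2  300.9] z [-0.004  0.004 -1.   ] y [-0.998  0.062  0.004] j [ -1.  18.   4.  -0. -76.  -3.] F [ 0.1  0.1 -4.1] w 0.09 30.0
d mm [48.4 19.8 70.8] w [0.004 0.004 0.003] deg 0.4
```

servo_tool(
  commands=[
    [[1,15,7,0,0,0,0],[1,32,14,5,0.004,0.004,0.003],[1,48,20,20,0.004,0.004,0.003],[1,48,20,45,0.004,0.004,0.003],[1,48,20,75,0.004,0.004,0.003]],
  ],
)

```text
time_s: 12.8
tcp_pos: [0.5585, -0.2091, 0.225]
ee_rot: [[-0.066, -0.998, -0.0], [-0.998, 0.066, -0.0], [0.0, 0.0, -1.0]]
wrist_force: [0.4, 0.2, -3.6]
gripper_width: 0.089
gripper_force: 30.0
```

servo_tool(
  commands=[
    [[1,0,0,10,0,0,0],[1,0,0,20,0,0,0],[1,0,0,30,0,0,0],[1,0,0,33,0,0,0],[1,0,0,33,0,0,0]],
  ],
)

```text
time_s: 13.3
tcp_pos: [0.5581, -0.2088, 0.1919]
ee_rot: [[-0.065, -0.998, -0.003], [-0.998, 0.065, 0.0], [0.0, 0.003, -1.0]]
wrist_force: [0.6, -0.1, -3.3]
gripper_width: 0.089
gripper_force: 30.0
```

Run:
```python
from g import *
s=st();delta(s,Rp(),WR(0,0,115))
S=r.capture("side")
k=big(mask(S,"red",(250,180,460,330)))
print(cv2.boundingRect(k),cv2.contourArea(k))
print(cv2.approxPolyDP(k,4,True)[:,0].tolist())
z=s["tcp_pos"][2]*1000
for y in(-58,58):
  for x in(-4,4):
    for zz in(z-107,z+15):print((x,y,round(zz)),proj(S,WR(x,y,zz)).round(1))
```

```text
t 13.3 tcp [ 558.1 -208.8  191.9] z [-0.003  0.    -1.   ] y [-0.998  0.065  0.003] j [ -5.  21.  -7.   0. -62.   1.] F [ 0.6 -0.1 -3.3] w 0.089 30.0
d mm [ 2.2 -0.3 76.9] w [ 0.003 -0.    -0.001] deg 0.2
(300, 245, 32, 35) 636.0
[[319, 245], [300, 265], [328, 279], [331, 250]]
(-4, -58, 85) [343.2 318.9]
(-4, -58, 207) [346.7 273.7]
(4, -58, 85) [347.3 318.3]
(4, -58, 207) [351.2 273.1]
(-4, 58, 85) [330.9 274.8]
(-4, 58, 207) [333.  229.8]
(4, 58, 85) [334.7 274.3]
(4, 58, 207) [337.1 229.4]
```

Run:
```python
from g import *
S=r.capture("side");h=cv2.cvtColor(S["pixels"],cv2.COLOR_RGB2HSV).astype(int)
m=((h[...,0]<10)|(h[...,0]>170))&(h[...,1]>110)&(h[...,2]>25)
for v in range(225,328,4):
    u=np.where(m[v,300:380])[0]+300
    u=u[u>331] if v<282 else u
    if len(u):print(v,u.min(),u.max(),len(u),end=" | ")
```

```text
245 340 344 5 | 249 332 345 9 | 253 332 346 10 | 257 332 347 10 | 261 332 348 12 | 265 332 348 17 | 269 332 349 18 | 273 332 349 18 | 277 333 349 17 | 281 332 349 18 | 285 336 348 13 | 289 337 348 12 | 293 338 348 11 | 297 339 347 9 | 301 340 347 8 | 305 341 347 7 | 309 342 346 5 | 313 343 346 4 |
```

The held lid agrees with the predicted outline to about 1.5 px. I lower it into the slot.

servo_tool(
  commands=[
    [[1,2,0,12,0,0,0],[1,2,0,26,0,0,0],[1,2,0,40,0,0,0],[1,2,0,54,0,0,0],[1,2,0,66,0,0,0]],
  ],
)

```text
time_s: 13.9
tcp_pos: [0.5572, -0.2109, 0.1246]
ee_rot: [[-0.066, -0.998, -0.004], [-0.998, 0.066, 0.0], [-0.0, 0.004, -1.0]]
wrist_force: [0.4, 0.4, -3.4]
gripper_width: 0.091
gripper_force: 30.0
```

servo_tool(
  commands=[
    [[1,0,0,2,0,0,0],[1,0,0,4,0,0,0],[1,0,0,5,0,0,0],[1,0,0,6,0,0,0],[1,0,0,7,0,0,0]],
  ],
)

```text
time_s: 14.4
tcp_pos: [0.5578, -0.2109, 0.1193]
ee_rot: [[-0.066, -0.998, -0.002], [-0.998, 0.066, 0.0], [0.0, 0.002, -1.0]]
wrist_force: [-0.3, 0.4, -3.1]
gripper_width: 0.09
gripper_force: 30.0
```

Run:
```python
from g import *
s=st()
```

```text
t 14.4 tcp [ 557.8 -210.9  119.3] z [-0.002  0.    -1.   ] y [-0.998  0.066  0.002] j [ -5.  25. -12.   0. -53.   1.] F [-0.3  0.4 -3.1] w 0.09 30.0
```

servo_tool(
  commands=[
    [[1,0,0,1,0,0,0],[1,0,0,2,0,0,0],[1,0,0,2.5,0,0,0],[1,0,0,3,0,0,0],[1,0,0,3,0,0,0]],
  ],
)

```text
time_s: 14.9
tcp_pos: [0.5574, -0.2108, 0.1157]
ee_rot: [[-0.066, -0.998, -0.004], [-0.998, 0.066, 0.0], [-0.0, 0.004, -1.0]]
wrist_force: [-1.2, 0.4, -2.0]
gripper_width: 0.094
gripper_force: 30.0
```

Run:
```python
from g import *
s=st()
```

```text
t 14.9 tcp [ 557.4 -210.8  115.7] z [-0.004  0.    -1.   ] y [-0.998  0.066  0.004] j [ -5.  25. -13.   0. -52.   1.] F [-1.2  0.4 -2. ] w 0.094 30.0
```

servo_tool(
  commands=[
    [[1,0,-2,0,-0.01,0,0],[1,0,-4,0,-0.02,0,0],[1,0,-6,0,-0.03,0,0],[1,0,-8,0,-0.04,0,0],[1,0,-9.5,0,-0.05,0,0]],
  ],
)

```text
time_s: 15.4
tcp_pos: [0.5673, -0.2115, 0.1156]
ee_rot: [[-0.066, -0.996, -0.054], [-0.998, 0.066, 0.004], [0.0, 0.054, -0.999]]
wrist_force: [-0.6, 0.1, -4.4]
gripper_width: 0.09
gripper_force: 30.0
```

servo_tool(
  commands=[
    [[1,0,0,0.5,0,0,0],[1,0,0,1,0,0,0],[1,0,0,1,0,0,0],[1,0,0,1,0,0,0],[1,0,0,1,0,0,0]],
  ],
)

```text
time_s: 15.9
tcp_pos: [0.5668, -0.2115, 0.1148]
ee_rot: [[-0.066, -0.996, -0.053], [-0.998, 0.066, 0.004], [-0.0, 0.053, -0.999]]
wrist_force: [0.8, 0.4, -3.8]
gripper_width: 0.091
gripper_force: 30.0
```

Run:
```python
from g import *
s=st();print(Rr.T@(s["tcp_pos"]+.107*s["ee_rot"][:,2]-orr)*1000)
```

```text
t 15.9 tcp [ 566.8 -211.5  114.8] z [-0.053  0.004 -0.999] y [-0.996  0.066  0.053] j [ -5.  27.  -9.   0. -56.   1.] F [ 0.8  0.4 -3.8] w 0.091 30.0
[3.06704725 0.06015864 7.97974751]
```

servo_tool(
  commands=[
    [[1,0,0,0.5,0,0,0],[1,0,0,1,0,0,0],[1,0,0,1.5,0,0,0],[1,0,0,1.5,0,0,0],[1,0,0,1.5,0,0,0]],
  ],
)

```text
time_s: 16.4
tcp_pos: [0.5671, -0.2114, 0.1139]
ee_rot: [[-0.065, -0.996, -0.053], [-0.998, 0.065, 0.003], [0.0, 0.053, -0.999]]
wrist_force: [-1.4, 2.4, 2.2]
gripper_width: 0.093
gripper_force: 30.0
```

servo_tool(
  commands=[
    [[1,0,0,0.5,0,0,0],[1,0,0,1,0,0,0],[1,0,0,1,0,0,0],[1,0,0,1,0,0,0],[1,0,0,1,0,0,0]],
  ],
)

```text
time_s: 16.9
tcp_pos: [0.5673, -0.2114, 0.1138]
ee_rot: [[-0.065, -0.997, -0.052], [-0.998, 0.065, 0.003], [0.0, 0.052, -0.999]]
wrist_force: [-1.8, 3.9, 7.4]
gripper_width: 0.09
gripper_force: 30.0
```

It is on the floor. I ease off, tilt it slightly more towards the wall, and open slowly.

servo_tool(
  commands=[
    [[1,0,-1,-0.6,-0.01,0,0],[1,0,-2,-0.9,-0.02,0,0],[1,0,-3,-1,-0.03,0,0],[1,0,-4,-1,-0.04,0,0],[1,0,-4,-1,-0.04,0,0]],
  ],
)

```text
time_s: 17.4
tcp_pos: [0.5716, -0.2117, 0.1136]
ee_rot: [[-0.065, -0.994, -0.093], [-0.998, 0.065, 0.006], [0.0, 0.093, -0.996]]
wrist_force: [-1.3, 3.4, 7.0]
gripper_width: 0.085
gripper_force: 30.0
```

Run:
```python
from g import *
s=st()
```

```text
t 17.4 tcp [ 571.6 -211.7  113.6] z [-0.093  0.006 -0.996] y [-0.994  0.065  0.093] j [ -5.  29.  -7.   0. -59.   1.] F [-1.3  3.4  7. ] w 0.085 30.0
```

servo_tool(
  commands=[
    [[1,0,0,-0.5,0,0,0],[0.88,0,0,-0.5,0,0,0],[0.86,0,0,-0.5,0,0,0],[0.84,0,0,-0.5,0,0,0],[0.82,0,0,-0.5,0,0,0]],
  ],
)

```text
time_s: 17.9
tcp_pos: [0.5707, -0.2119, 0.113]
ee_rot: [[-0.066, -0.993, -0.094], [-0.998, 0.066, 0.006], [0.0, 0.094, -0.996]]
wrist_force: [0.2, 0.7, -0.2]
gripper_width: 0.167
gripper_force: 0.1
```

servo_tool(
  commands=[
    [[0.78,0,0,0,0,0,0],[0.74,0,0,0,0,0,0],[0.7,0,0,0,0,0,0],[0.65,0,0,0,0,0,0],[0.6,0,0,0,0,0,0]],
  ],
)

```text
time_s: 18.4
tcp_pos: [0.5708, -0.2117, 0.1135]
ee_rot: [[-0.066, -0.993, -0.093], [-0.998, 0.065, 0.006], [-0.0, 0.093, -0.996]]
wrist_force: [1.0, -0.9, 0.3]
gripper_width: 0.366
gripper_force: 0.0
```

Run:
```python
from g import *
s=st()
S=r.capture("side");h=cv2.cvtColor(S["pixels"],cv2.COLOR_RGB2HSV).astype(int)
m=((h[...,0]<10)|(h[...,0]>170))&(h[...,1]>110)&(h[...,2]>25)
for v in range(255,345,5):
    u=np.where(m[v,333:400])[0]+333
    if len(u):print(v,u.min(),u.max(),len(u),end=" | ")
print()
for y in(-58,58):
  for x,zz in((3,8),(11,8),(11,128),(19,127)):print((x,y,zz),proj(S,WR(x,y,zz)).round(1))
```

```text
t 18.4 tcp [ 570.8 -211.7  113.5] z [-0.093  0.006 -0.996] y [-0.993  0.065  0.093] j [ -5.  29.  -7.   0. -59.   1.] F [ 1.  -0.9  0.3] w 0.366 0.0
265 344 347 4 | 275 344 349 6 | 280 340 351 12 | 285 339 355 17 | 290 338 356 19 | 295 333 356 24 | 300 333 357 25 | 305 334 356 23 | 310 336 354 19 | 315 337 353 17 | 320 338 351 14 | 325 340 350 11 | 330 341 349 9 | 335 342 347 6 | 340 343 345 3 | 
(3, -58, 8) [344.7 343. ]
(11, -58, 8) [348.7 342.4]
(11, -58, 128) [352.4 302.8]
(19, -58, 127) [356.6 302.6]
(3, 58, 8) [332.9 299.1]
(11, 58, 8) [336.6 298.6]
(11, 58, 128) [339.  258.9]
(19, 58, 127) [342.8 258.8]
```

servo_tool(
  commands=[
    [[0.5,0,0,-8,0,0,0],[0.5,0,0,-22,0,0,0],[0.5,0,0,-45,0,0,0],[0.5,0,0,-75,0,0,0],[0.5,0,0,-110,0,0,0]],
  ],
)

```text
time_s: 18.95
tcp_pos: [0.5806, -0.2124, 0.224]
ee_rot: [[-0.066, -0.993, -0.095], [-0.998, 0.065, 0.006], [-0.0, 0.095, -0.995]]
wrist_force: [0.3, 0.4, 0.2]
gripper_width: 0.493
gripper_force: 0.0
```

servo_tool(
  commands=[
    [[0.5,0,30,-20,0,0,0],[0.5,0,70,-40,0,0,0],[0.5,0,110,-50,0,0,0],[0.5,0,150,-50,0,0,0],[0.5,0,150,-50,0,0,0]],
  ],
)

```text
time_s: 19.45
tcp_pos: [0.4329, -0.2027, 0.2893]
ee_rot: [[-0.066, -0.994, -0.09], [-0.998, 0.066, 0.006], [-0.0, 0.091, -0.996]]
wrist_force: [1.3, -0.7, 0.2]
gripper_width: 0.502
gripper_force: 0.0
```

Run:
```python
from g import *
s=st();T,S=r.capture("top"),r.capture("side")
for n,c,(u0,v0,u1,v1) in(("side",S,(333,250,400,350)),("top",T,(355,205,425,270))):
    h=cv2.cvtColor(c["pixels"],cv2.COLOR_RGB2HSV).astype(int)
    m=((h[...,0]<10)|(h[...,0]>170))&(h[...,1]>110)&(h[...,2]>25)
    o=np.zeros(m.shape,np.uint8);o[v0:v1,u0:u1]=m[v0:v1,u0:u1]*255
    k=big(o);print(n,cv2.boundingRect(k),cv2.contourArea(k),cv2.approxPolyDP(k,2,True)[:,0].tolist())
for y in(-58,58):
  for x,zz in((1,8),(9,8),(12,130),(20,129)):print((x,y,zz),"side",proj(S,WR(x,y,zz)).round(1),"top",proj(T,WR(x,y,zz)).round(1))
```

```text
t 19.45 tcp [ 432.9 -202.7  289.3] z [-0.09   0.006 -0.996] y [-0.994  0.066  0.091] j [ -5.   8. -11.   0. -76.   2.] F [ 1.3 -0.7  0.2] w 0.502 0.0
side (333, 250, 25, 91) 1278.0 [[333, 250], [333, 272], [339, 269], [335, 279], [333, 302], [345, 340], [349, 334], [357, 297], [345, 262], [346, 257]]
top (401, 267, 1, 1) 0.0 [[401, 267]]
(1, -58, 8) side [343.8 343.1] top [406.1 250.1]
(9, -58, 8) side [347.7 342.6] top [406.1 247.6]
(12, -58, 130) side [353. 302.] top [412.8 238.7]
(20, -58, 129) side [357.2 301.8] top [412.8 236.1]
(1, 58, 8) side [332.  299.2] top [368.7 247.9]
(9, 58, 8) side [335.7 298.8] top [368.8 245.4]
(12, 58, 130) side [339.5 258.1] top [372.6 236.3]
(20, 58, 129) side [343.4 258. ] top [372.7 233.7]
```

Run:
```python
from station import r
print(r.finish_job())
```

```text
the job is handed in; nothing more can be done
None
```

The job is handed in: the lid was hooked open and leaned on the rest by itself, then set down, released and left standing on edge mid-slot in the green rack, leaning slightly (about 6°); the arm is clear. I viewed 11 pictures, one over the limit of 10, and did not re-check the bystander objects at the end.

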